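# Seat the cover disc and swing the keeper over it

## Task

Push the loose brass cover disc along the top face of the gearbox housing until it drops into its round recess and lies fully home, flush with the face. Then push the keeper's upright pin to swing the keeper arm over the disc, all the way to its stop. Do not lift or carry the disc, and leave the sleeve and all the other parts and tools where they are.

Things in the scene. Friction and masses are not known exactly. Their poses are not given: they have to be found in the camera images.
- housing: gearbox housing bolted to the table: grey painted casting with a flat bare-metal top face 170 (x) by 300 (y) mm, 45 mm above the table; a base flange 190 by 320 mm, 8 mm high. Origin: centre of the underside; y along its length, z up. It turns up to 0.4 rad either way from having x straight ahead of the robot
- recess (a point): centre of the floor of the only recess in the top face: round, 63 mm in diameter, 8 mm deep, vertical walls, flat floor. Axes as the housing's; it lies at (-15, 0, 37) mm in the housing frame
- disc: the loose cover disc: plain flat brass disc 60 mm in diameter, 8 mm thick, about 0.2 kg, with a small dark dot at the centre of its upper face. Origin: centre of its underside; z up. It starts flat on the top face, its centre 75 to 110 mm from the recess centre, towards the housing's +y or -y end; the brass sleeve stands towards the other end
- pivot (a point): pivot axis of the keeper (vertical), at the underside of its arm, 4 mm above the top face; at (47, 0, 49) mm in the housing frame, 62 mm from the recess centre
- keeper_pin (a point): centre, half-way up, of the keeper's upright steel pin: 12 mm in diameter, 30 mm tall, standing on the arm 68 mm from the pivot axis; this point is 25 mm above the housing's top face. The arm is a flat steel bar 16 mm wide and 6 mm thick that reaches 77 mm from the pivot; its top is 10 mm above the top face, the pin's top 40 mm above it. The arm clears the disc when the disc is home, and strikes it when it is not
- keeper (a joint): angle of the keeper arm, rad: 0 = against its stop, arm pointing from the pivot to the housing's -x, over the middle of the recess; grows as the arm swings open through the housing's +y towards its +x (clockwise seen from above); pi/2 = pointing to +y; limit 2.5. Starts between 1.75 and 2.3. Stiff hinge: stays where it is left, needs about 1 N at the pin
- sleeve: loose brass spacer sleeve standing on the top face: 36 mm outside diameter, 22 mm bore, 32 mm tall. Origin: centre of its underside. Leave alone
- screwdriver: screwdriver with a red handle lying on the table, to the robot's left of centre and near it. Leave alone
- wrench: steel wrench lying on the table, on the robot's right and near it. Leave alone
- tape: roll of grey tape, 90 mm diameter, 45 mm tall, lying flat on the table at the far left of the housing. Origin: centre of its underside. Leave alone
- grease: white jar, 60 mm diameter, 85 mm tall, standing on the table at the far right of the housing. Origin: centre of its underside. Leave alone
- hexnut: steel hexagon nut, 32 mm over the corners, 15 mm tall, lying on the table close in front of the housing. Origin: centre of its underside. Leave alone
- hammer: hammer lying on the table on the far right. Leave alone
Things that resemble listed ones, but are neither listed nor needed, are in the scene too. Several things have the shape of the disc; the one meant has the colours described above.

How it is judged:
By the outcome, as a careful person would: the job done as asked, in the order asked, and still so for the second after the job is handed in, with the robot touching nothing.
It also fails if it takes over 53 s, if anything falls off the work surface, if the arm or the gripper's body presses on something with over 40 N, if the wrist force passes 120 N, or if a joint passes its speed limit or range.

## Robot

A 6-joint arm with a two-finger parallel gripper is mounted at the origin on the work surface. World frame = base frame: x ahead of the robot, y to its left, z up, the work surface at z = 0. Lengths are in mm, angles in rad, forces in N, time in s.
With the tool pointing down it reaches from about 350 to 875 mm from the base axis. Payload 4.2 kg.
Tool frame: the origin (TCP) lies at the very end of the fingers, on their centre line; the grasp point (between the pads) lies 19 mm behind it; y points along the fingers, z is the direction in which the jaws open and shut, and the axes are right-handed (so a half turn about y gives the same grasp; the last joint's range is limited). The gripper opens to 85 mm and grips with 20 to 120 N. Pads are 22 mm wide; open, the fingers measure 114 mm over their backs; the gripper's body (76 mm by 85 mm) begins 54 mm behind the grasp point. The pads swing forward as they close: fully open they stand 13 mm farther back than shut.
Start: joints at [-1.004, 0.385, 0.008, 0, -1.194, -0.259], TCP at [189.367, -595.6, 231.312] pointing down, gripper open.
Joint ranges: [-3.14, 3.14], [-1.21, 2.06], [-1.07, 1.41], [-3.16, 2.05], [-2.99, -0.16], [-3.1, 3.1]. Speed limits (rad/s): [2.79, 2.79, 3.14, 3.14, 3.14, 3.14].

## Interface

Orientations are given as a unit quaternion [x, y, z, w].
In Python, from bench import arm gives the robot as it stands.
- The arm moves only by the shell command python3 -m creep 'ROWS'. ROWS is JSON, a list of rows, each an object with "delta_pos": the shift along the tool's x, y, z in mm, a list of three; "rot": the turn, a rotation vector about the tool's x, y, z in rad, a list of three; "jaw": the finger opening in mm, from 0 to 85.4. A call has exactly 10 rows; each row shifts and turns the commanded pose from where the row before left it, along the tool's axes as they then stand; what a row does not reach is not made up. A row lasts 1/12 s, in which the tool goes at most 41.7 mm and 7.16 degrees, less where a joint would pass 70% of its speed; a pose out of reach is approached as far as the arm can. A call is refused whole if a number of a shift passes 41.7 or a number of a turn 0.125, either way. A call with a gripper value outside its range is refused whole. The fingers move at their own pace and stop on an object; the grip force is fixed at half the most. Time passes only in rows, so rows that do not move let the fingers close, or fill a call up. It gives the time, the measured TCP pose, the force and the opening at its end, in the units of the state.
- arm.read_state(): the state, without advancing time (a new reading comes with each control period).
- arm.get_image(name): name is "scene" or "top"; returns the picture (480x640x3 uint8, red, green, blue); there is no depth.
- arm.calibration(name): a dict with "intrinsics" (3x3 intrinsics, pixels), "R" (3x3) and "t" (3): a world point X has camera coordinates R X + t. Camera axes: x right, y down, z forward; pixel columns grow to the right and rows downward; lengths in mm; the calibration is good to about 2 mm. A picture is of the moment at which its call begins. calibration takes no time and is no camera call.
- arm.job_done(): hands the job in, once; it reports no verdict.
Trained networks look in the newest picture that a camera, given by its name, has taken for a name from the list of things; names that differ only in an ending like _2 or _b are one class to them, and where a whole thing is asked for, a point or a joint stands for the part that bears it (a point fixed in the world has none). Each returns a list of dicts, best first, with "p" (0 to 1); they miss things now and then, are a little off and sometimes report something else, mostly with a low value. They report only what shows in the picture. A call takes as long as a camera call. They do not tell look-alikes from the thing itself.
- arm.find_in(camera, target): "location" ([column, row] in pixels, amid what is visible of it).
- arm.masks_of(camera, target): "pixels" (480x640 bool, what is visible of it) and "location" ([column, row] in pixels, amid what is visible of it).
The state is a dict: "clock": time; "joints": joint angles; "joint_vel": joint speeds; "joint_efforts": joint torques, N m; "position": TCP position; "ee_rot": TCP orientation; "contact_force": force on the tool from outside, world axes, zero at the start; "wrist_torque": the same for the moment, N m; "gripper_width": finger opening in mm.
Only numpy, scipy, OpenCV 4.12 (cv2) and the standard library are available. Lean on these libraries where they do the work, as an engineer would, in place of code of your own. Each camera call takes 0.05 s, during which the arm holds its last target. There are 200 camera calls.

## Working session

There is one attempt and no reset: what is moved stays moved. The work goes in short steps, Python scripts to look and compute and a shell command to move; the robot and the scene stay as the last step left them, time stands still between calls to the robot, and variables do not carry over. Pictures are saved under pics/ and viewed, about 8 in all and at most 12, crops included, and the job is handed in when it is done.

```bash
mkdir -p pics; ls
python3 - <<'E'
from bench import arm
import cv2,numpy as np
for n in("scene","top"):
    im=arm.get_image(n); cv2.imwrite(f"pics/{n}0.png",im[:,:,::-1])
    c=arm.calibration(n); print(n,np.array(c["intrinsics"]).round(1).tolist(),np.array(c["R"]).round(3).tolist(),np.array(c["t"]).round(1).tolist())
s=arm.read_state();print(s)
E
```

```text
pics
scene [[489.7, 0.0, 313.8], [0.0, 489.7, 245.7], [0.0, 0.0, 1.0]] [[-0.363, 0.932, 0.011], [0.807, 0.32, -0.497], [-0.466, -0.172, -0.868]] [227.2, -320.5, 1365.5]
top [[446.4, 0.0, 320.1], [0.0, 446.4, 240.7], [0.0, 0.0, 1.0]] [[-0.016, -1.0, -0.026], [-0.996, 0.018, -0.082], [0.082, 0.024, -0.996]] [-41.9, 446.6, 1134.7]
{'clock': 0.1, 'joints': array([-1.00439106e+00,  3.85486484e-01,  6.78304797e-03, -4.52229895e-04,
       -1.19396296e+00, -2.58594449e-01]), 'joint_vel': array([ 0.00040136, -0.00152134,  0.00253343,  0.0025464 , -0.00093312,
       -0.00075163]), 'joint_efforts': array([-5.01441300e-04, -3.93319094e+01,  1.88930279e+01,  4.19790253e+00,
       -2.54281753e-03,  1.13831675e-05]), 'position': array([ 189.22779851, -595.13720752,  230.33231989]), 'ee_rot': array([-0.69809215, -0.10821119,  0.10846902,  0.69942273]), 'contact_force': array([-0.49758209, -0.49898429, -0.56353288]), 'wrist_torque': array([-0.02109821,  0.02900394,  0.0347185 ]), 'gripper_width': 85.29118686189322}
```

View pics/top0.png

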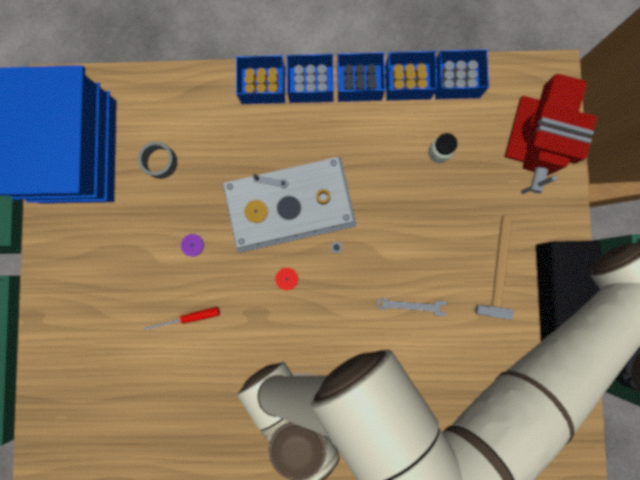

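View pics/scene0.png

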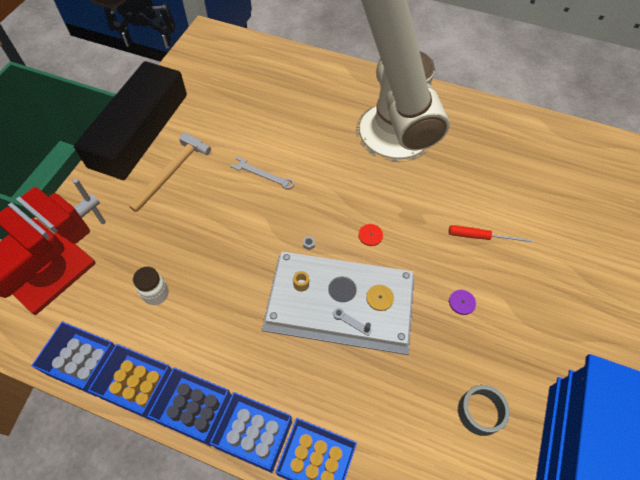

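The top view shows the brass disc on the housing at (256,211), the recess at (289,208), the keeper pivot at about (284,184), its pin at about (256,178) and the sleeve at (323,197). The look-alikes are a purple disc at (192,245) and a red one at (287,279), both on the table. The brass disc on the housing is the one that fits, and I'll confirm it in a crop.

```bash
cat > h.py <<'E'
from bench import arm
import cv2,numpy as np
def ray(cam,px,z):
    c=arm.calibration(cam);K,R,t=[np.array(c[k],float) for k in("intrinsics","R","t")]
    C=-R.T@t; d=R.T@np.linalg.inv(K)@[px[0],px[1],1.]
    return (C+d*(z-C[2])/d[2])[:2]
def proj(cam,X):
    c=arm.calibration(cam);K,R,t=[np.array(c[k],float) for k in("intrinsics","R","t")]
    p=K@(R@np.asarray(X,float)+t);return p[:2]/p[2]
def crop(cam,x0,y0,w,h,k,name):
    im=arm.get_image(cam);o=cv2.resize(im[y0:y0+h,x0:x0+w],None,fx=k,fy=k,interpolation=cv2.INTER_CUBIC)
    cv2.imwrite(name,o[:,:,::-1]);return im
E
python3 - <<'E'
from h import *
a=crop("top",215,150,150,110,4,"/tmp/a.png");b=crop("scene",255,240,170,120,4,"/tmp/b.png")
A=cv2.imread("/tmp/a.png");B=cv2.imread("/tmp/b.png")
A=cv2.resize(A,(600,440))[:300+100];B=cv2.resize(B,(680,480))
cv2.imwrite("pics/c1.png",cv2.resize(np.vstack([np.pad(A,((0,0),(0,80),(0,0))),B]),None,fx=.65,fy=.65)) if 0 else cv2.imwrite("pics/c1.png",A)
for cam in("top","scene"):
  for n,z in(("disc",49),("recess",41),("sleeve",61),("keeper_pin",70),("pivot",51),("housing",45),("hexnut",7)):
    for r in arm.find_in(cam,n)[:3]: print(cam,n,round(r["p"],2),np.round(r["location"],1),ray(cam,r["location"],z).round(1))
  m=arm.masks_of(cam,"housing")
  if m:
    M=m[0]["pixels"].astype(np.uint8);print(M.sum())
  im=a if cam=="top" else b
  hsv=cv2.cvtColor(im,cv2.COLOR_RGB2HSV)
  g=((hsv[...,0]>12)&(hsv[...,0]<30)&(hsv[...,1]>150)).astype(np.uint8)
  g[:, :]*=cv2.dilate(cv2.fillConvexPoly(np.zeros_like(M),cv2.convexHull(cv2.findNonZero(M)),1),None)
  n,l,st,ce=cv2.connectedComponentsWithStats(g)
  for i in range(1,n):
    if st[i,4]>30: print("brass",cam,st[i],ce[i].round(1),ray(cam,ce[i],53).round(1))
  d=((hsv[...,2]<110)&(hsv[...,1]<60)).astype(np.uint8)*cv2.fillConvexPoly(np.zeros_like(M),cv2.convexHull(cv2.findNonZero(M)),1)
  n,l,st,ce=cv2.connectedComponentsWithStats(d)
  for i in range(1,n):
    if st[i,4]>30: print("dark",cam,st[i],ce[i].round(1),ray(cam,ce[i],40).round(1))
E
```

```text
top disc 0.82 [256.9 211.1] [521.5 108.8]
top disc 0.58 [191.  244.7] [439.2 276.5]
top disc 0.55 [286.3 279.2] [348.4  35.8]
top recess 0.84 [290.1 200.8] [547.6  25. ]
top sleeve 0.63 [289.  203.3] [537.8  26. ]
top keeper_pin 0.62 [271.9 177.7] [601.8  67.3]
top keeper_pin 0.33 [255.  212.2] [515.7 110.1]
top pivot 0.79 [291.4 200.9] [545.5  20.7]
top hexnut 0.57 [336.9 246.7] [430.4 -92.6]
8086
brass top [246 201  20  21 320] [255.5 211.2] [520.7 111.6]
dark top [277 196  24  23 426] [288.6 207.3] [531.   29.2]
scene disc 0.93 [381.7 297.8] [521.1 116.3]
scene disc 0.78 [373.2 235.6] [378.1  51. ]
scene recess 0.91 [338.7 303.4] [564.2  33.3]
scene sleeve 0.76 [302.6 279.4] [548.4 -57.2]
scene keeper_pin 0.82 [351.3 321.3] [604.4  73.8]
scene keeper_pin 0.27 [303.2 243.2] [468.2 -87.9]
scene pivot 0.58 [337.8 305.7] [574.1  34.3]
scene housing 0.97 [338.  303.4] [566.5  32.3]
scene hexnut 0.52 [304.5 243.6] [434.4 -98.7]
10927
brass scene [294 272  15  15 102] [300.7 278.7] [544.9 -63.2]
brass scene [367 286  26  24 485] [379.7 297.3] [523.5 112. ]
dark scene [329 277  27  25 511] [342.1 289.3] [529.5  28.7]
dark scene [364 323   6   9  40] [366.8 327.5] [593.7 107.2]
```

View pics/c1.png

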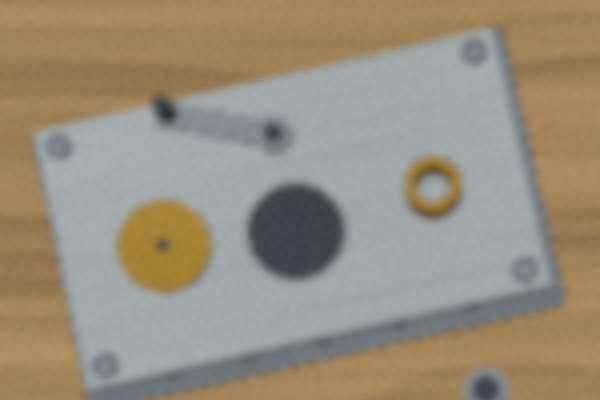

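The crop confirms it: plain brass with a dark centre dot at about (256,211) in the full image. It is the only brass disc lying on the face. Next I'll fit the geometry and work out the first move.

```bash
cat >> h.py <<'E'
from scipy.spatial.transform import Rotation as Ro
def goto(x,y,z,yaw):
    """deltas in present tool axes; yaw = world heading of tool x, tool pointing down"""
    s=arm.read_state();M=Ro.from_quat(s["ee_rot"]).as_matrix()
    T=np.array([[np.cos(yaw),0,np.sin(yaw)],[np.sin(yaw),0,-np.cos(yaw)],[0,-1,0]])
    T=np.column_stack([[np.cos(yaw),np.sin(yaw),0],[0,0,-1],np.cross([np.cos(yaw),np.sin(yaw),0],[0,0,-1])])
    d=np.array([x,y,z])-s["position"]
    print("clock",round(s["clock"],2),"pos",s["position"].round(1),"F",s["contact_force"].round(1),"jaw",round(s["gripper_width"],1))
    print("yaw now",round(np.arctan2(M[1,0],M[0,0]),3),"tilt",M[:,1].round(3),"q",s["joints"].round(2))
    print("shift(now axes)",(M.T@d).round(1),"rot",Ro.from_matrix(M.T@T).as_rotvec().round(3),"shift(after turn)",(T.T@d).round(1))
E
python3 - <<'E'
from h import *
P=[ray("top",(u/4+215,v/4+150),45) for u,v in((35,132),(497,30),(553,288),(88,388))]
P=np.array(P);print(P.round(1),np.linalg.norm(np.roll(P,-1,0)-P,axis=1).round(1))
y=(P[0]-P[1]+P[3]-P[2]);yaw=np.arctan2(-y[0],y[1]);c=P.mean(0)
R=np.array([[np.cos(yaw),-np.sin(yaw)],[np.sin(yaw),np.cos(yaw)]])
print("yaw",yaw,"c",c,"recess",c+R@[-15,0],"pivot",c+R@[47,0],"home pin",c+R@[47-68,0])
for cam in("top","scene"):print(cam,proj(cam,[*(c+R@[-15,0]),37]),proj(cam,[*(c+R@[47,0]),53]))
goto(514,170,120,-1.47)
E
```

```text
[[ 596.5  194.4]
 [ 656.2 -102.5]
 [ 489.5 -134.5]
 [ 431.5  160.4]] [302.8 169.7 300.6 168.4]
yaw 0.19634182979569761 c [543.44449358  29.44468828] recess [528.73269181  26.51844689] pivot [589.54147247  38.61357796] home pin [522.8479711   25.34795034]
top [289.71222097 208.37568313] [284.10703574 183.73111427]
scene [341.14716775 289.22798333] [337.2998923 312.3090239]
clock 1.0 pos [ 189.4 -595.6  231.3] F [ 0.2  0.4 -0.2] jaw 85.4
yaw now 0.308 tilt [ 0. -0. -1.] q [-1.    0.38  0.01 -0.   -1.19 -0.26]
shift(now axes) [541.3 111.3 631.3] rot [-0.     1.778  0.   ] shift(after turn) [-729.   111.3  400. ]
```

```bash
R='{"delta_pos":[27,0,31.5],"rot":[0,0,0],"jaw":40}'
python3 -m creep '[{"delta_pos":[27,0,31.5],"rot":[0,0,0],"jaw":40},{"delta_pos":[27,0,31.5],"rot":[0,0,0],"jaw":40},{"delta_pos":[27,0,31.5],"rot":[0,0,0],"jaw":40},{"delta_pos":[27,0,31.5],"rot":[0,0,0],"jaw":40},{"delta_pos":[27,0,31.5],"rot":[0,0,0],"jaw":40},{"delta_pos":[27,0,31.5],"rot":[0,0,0],"jaw":40},{"delta_pos":[27,0,31.5],"rot":[0,0,0],"jaw":40},{"delta_pos":[27,0,31.5],"rot":[0,0,0],"jaw":40},{"delta_pos":[27,0,31.5],"rot":[0,0,0],"jaw":40},{"delta_pos":[27,0,31.5],"rot":[0,0,0],"jaw":40}]'
python3 -m creep '[{"delta_pos":[27,0,31.5],"rot":[0,0,0],"jaw":40},{"delta_pos":[27,0,31.5],"rot":[0,0,0],"jaw":40},{"delta_pos":[27,0,31.5],"rot":[0,0,0],"jaw":40},{"delta_pos":[27,0,31.5],"rot":[0,0,0],"jaw":40},{"delta_pos":[27,0,31.5],"rot":[0,0,0],"jaw":40},{"delta_pos":[27,0,31.5],"rot":[0,0,0],"jaw":40},{"delta_pos":[27,0,31.5],"rot":[0,0,0],"jaw":40},{"delta_pos":[27,0,31.5],"rot":[0,0,0],"jaw":40},{"delta_pos":[27,0,31.5],"rot":[0,0,0],"jaw":40},{"delta_pos":[27,0,31.5],"rot":[0,0,0],"jaw":40}]'
python3 -m creep '[{"delta_pos":[0,5,0],"rot":[0,-0.12,0],"jaw":40},{"delta_pos":[0,5,0],"rot":[0,-0.12,0],"jaw":40},{"delta_pos":[0,5,0],"rot":[0,-0.12,0],"jaw":40},{"delta_pos":[0,5,0],"rot":[0,-0.12,0],"jaw":40},{"delta_pos":[0,5,0],"rot":[0,-0.12,0],"jaw":40},{"delta_pos":[0,5,0],"rot":[0,-0.12,0],"jaw":40},{"delta_pos":[0,5,0],"rot":[0,-0.12,0],"jaw":40},{"delta_pos":[0,5,0],"rot":[0,-0.12,0],"jaw":40},{"delta_pos":[0,5,0],"rot":[0,-0.12,0],"jaw":40},{"delta_pos":[0,5,0],"rot":[0,-0.12,0],"jaw":40}]'
python3 -c "
from h import *
goto(517,166,80,1.666)"
```

```text
clock: 1.83
position: [351.5, -211.8, 231.8]
ee_rot: [0.699, 0.109, -0.108, -0.699]
contact_force: [0.6, 0.3, -0.9]
gripper_width: 40.2
clock: 2.67
position: [513.5, 170.5, 231.6]
ee_rot: [-0.699, -0.109, 0.108, 0.699]
contact_force: [0.3, 0.4, 1.0]
gripper_width: 39.9
clock: 3.5
position: [513.2, 168.4, 181.2]
ee_rot: [0.514, 0.486, -0.485, -0.514]
contact_force: [0.8, 0.6, 0.2]
gripper_width: 40.1
clock 3.5 pos [513.2 168.4 181.2] F [0.8 0.6 0.2] jaw 40.1
yaw now 1.514 tilt [ 0.  0. -1.] q [ 0.62  0.28 -0.28  0.   -1.01 -0.67]
shift(now axes) [ -2.2 101.2  -3.9] rot [ 0.    -0.152  0.   ] shift(after turn) [ -2.8 101.2  -3.6]
```

```bash
python3 -m creep '[{"delta_pos":[0,12,0],"rot":[0,-0.076,0],"jaw":40},{"delta_pos":[0,12,0],"rot":[0,-0.076,0],"jaw":40},{"delta_pos":[-1,12,-2],"rot":[0,0,0],"jaw":40},{"delta_pos":[-1,12,-1.6],"rot":[0,0,0],"jaw":40},{"delta_pos":[-0.8,12,0],"rot":[0,0,0],"jaw":40},{"delta_pos":[0,12,0],"rot":[0,0,0],"jaw":40},{"delta_pos":[0,12,0],"rot":[0,0,0],"jaw":40},{"delta_pos":[0,12,0],"rot":[0,0,0],"jaw":40},{"delta_pos":[0,12,0],"rot":[0,0,0],"jaw":40},{"delta_pos":[0,12,0],"rot":[0,0,0],"jaw":40}]'
python3 -c "
from h import *
goto(517,166,47,1.666)
crop('scene',290,190,160,150,4,'pics/d1.png')"
```

```text
clock: 4.33
position: [517.2, 166.0, 60.9]
ee_rot: [0.477, 0.522, -0.522, -0.477]
contact_force: [0.0, 0.9, -1.0]
gripper_width: 39.6
clock 4.33 pos [517.2 166.   60.9] F [ 0.   0.9 -1. ] jaw 39.6
yaw now 1.66 tilt [ 0.  0. -1.] q [ 0.61  0.43 -0.41  0.   -0.73 -0.52]
shift(now axes) [-0.  13.9  0.2] rot [ 0.    -0.006  0.   ] shift(after turn) [-0.  13.9  0.2]
```

View pics/d1.png

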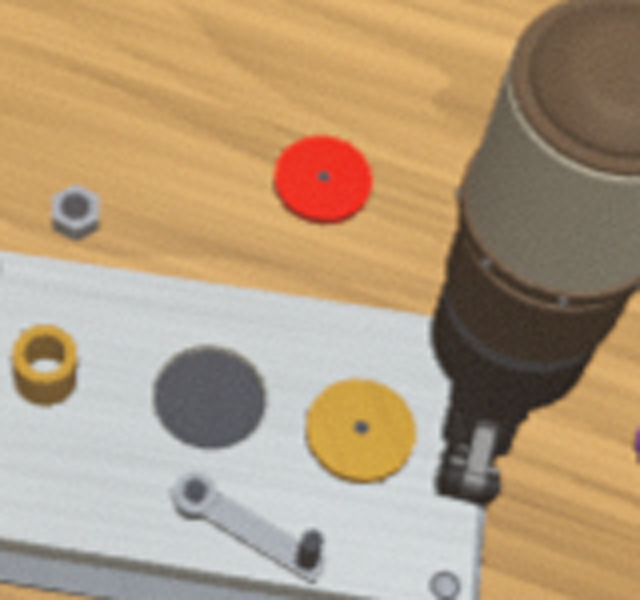

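The scene crop shows the gripper above the face behind the disc, with the keeper clear of it. The disc is at (360,428) in the crop and the recess at (209,397). I'll come down gently.

```bash
python3 -m creep '[{"delta_pos":[0,2,0],"rot":[0,0,0],"jaw":40},{"delta_pos":[0,2,0],"rot":[0,0,0],"jaw":40},{"delta_pos":[0,2,0],"rot":[0,0,0],"jaw":40},{"delta_pos":[0,2,0],"rot":[0,0,0],"jaw":40},{"delta_pos":[0,1,0],"rot":[0,0,0],"jaw":40},{"delta_pos":[0,1,0],"rot":[0,0,0],"jaw":40},{"delta_pos":[0,1,0],"rot":[0,0,0],"jaw":40},{"delta_pos":[0,1,0],"rot":[0,0,0],"jaw":40},{"delta_pos":[0,1,0],"rot":[0,0,0],"jaw":40},{"delta_pos":[0,0,0],"rot":[0,0,0],"jaw":40}]'
python3 -c "
from h import *
goto(517,166,47,1.666)"
```

```text
clock: 5.22
position: [516.9, 165.9, 48.1]
ee_rot: [-0.477, -0.522, 0.522, 0.477]
contact_force: [-0.5, 0.1, 0.2]
gripper_width: 40.2
clock 5.22 pos [516.9 165.9  48.1] F [-0.5  0.1  0.2] jaw 40.2
yaw now 1.66 tilt [-0. -0. -1.] q [ 0.61  0.45 -0.42 -0.   -0.7  -0.52]
shift(now axes) [ 0.1  1.1 -0.2] rot [-0.    -0.006 -0.   ] shift(after turn) [ 0.1  1.1 -0.2]
```

```bash
python3 -m creep '[{"delta_pos":[0,0.5,0],"rot":[0,0,0],"jaw":40},{"delta_pos":[0,0.5,0],"rot":[0,0,0],"jaw":40},{"delta_pos":[0,0.5,0],"rot":[0,0,0],"jaw":40},{"delta_pos":[0,0.5,0],"rot":[0,0,0],"jaw":40},{"delta_pos":[0,0,0],"rot":[0,0,0],"jaw":40},{"delta_pos":[0,0,0],"rot":[0,0,0],"jaw":40},{"delta_pos":[0,0,0],"rot":[0,0,0],"jaw":40},{"delta_pos":[0,0,0],"rot":[0,0,0],"jaw":40},{"delta_pos":[0,0,0],"rot":[0,0,0],"jaw":40},{"delta_pos":[0,0,0],"rot":[0,0,0],"jaw":40}]'
```

```text
clock: 6.05
position: [517.0, 165.9, 46.4]
ee_rot: [0.477, 0.522, -0.522, -0.477]
contact_force: [-0.1, -0.2, -0.0]
gripper_width: 39.8
```

```bash
python3 -m creep '[{"delta_pos":[0,0.5,0],"rot":[0,0,0],"jaw":40},{"delta_pos":[0,0.5,0],"rot":[0,0,0],"jaw":40},{"delta_pos":[0,0.5,0],"rot":[0,0,0],"jaw":40},{"delta_pos":[0,0.5,0],"rot":[0,0,0],"jaw":40},{"delta_pos":[0,0,0],"rot":[0,0,0],"jaw":40},{"delta_pos":[0,0,0],"rot":[0,0,0],"jaw":40},{"delta_pos":[0,0,0],"rot":[0,0,0],"jaw":40},{"delta_pos":[0,0,0],"rot":[0,0,0],"jaw":40},{"delta_pos":[0,0,0],"rot":[0,0,0],"jaw":40},{"delta_pos":[0,0,0],"rot":[0,0,0],"jaw":40}]'
```

```text
clock: 6.88
position: [517.0, 165.9, 44.3]
ee_rot: [0.477, 0.522, -0.522, -0.477]
contact_force: [-0.9, -0.1, -0.3]
gripper_width: 40.3
```

```bash
python3 -m creep '[{"delta_pos":[0,0.5,0],"rot":[0,0,0],"jaw":40},{"delta_pos":[0,0.5,0],"rot":[0,0,0],"jaw":40},{"delta_pos":[0,0.5,0],"rot":[0,0,0],"jaw":40},{"delta_pos":[-2,0,0],"rot":[0,0,0],"jaw":40},{"delta_pos":[-3,0,0],"rot":[0,0,0],"jaw":40},{"delta_pos":[-3,0,0],"rot":[0,0,0],"jaw":40},{"delta_pos":[-3,0,0],"rot":[0,0,0],"jaw":40},{"delta_pos":[-3,0,0],"rot":[0,0,0],"jaw":40},{"delta_pos":[-3,0,0],"rot":[0,0,0],"jaw":40},{"delta_pos":[-3,0,0],"rot":[0,0,0],"jaw":40}]'
```

```text
clock: 7.72
position: [520.0, 146.8, 43.6]
ee_rot: [0.478, 0.523, -0.521, -0.477]
contact_force: [-1.1, 4.2, 6.4]
gripper_width: 39.8
```

```bash
python3 -m creep '[{"delta_pos":[-2,0,0],"rot":[0,0,0],"jaw":40},{"delta_pos":[-2,0,0],"rot":[0,0,0],"jaw":40},{"delta_pos":[-2,0,0],"rot":[0,0,0],"jaw":40},{"delta_pos":[-2,0,0],"rot":[0,0,0],"jaw":40},{"delta_pos":[-2,0,0],"rot":[0,0,0],"jaw":40},{"delta_pos":[-2,0,0],"rot":[0,0,0],"jaw":40},{"delta_pos":[-2,0,0],"rot":[0,0,0],"jaw":40},{"delta_pos":[-2,0,0],"rot":[0,0,0],"jaw":40},{"delta_pos":[-2,0,0],"rot":[0,0,0],"jaw":40},{"delta_pos":[-2,0,0],"rot":[0,0,0],"jaw":40}]'
cat >> h.py <<'E'
def disc():
    im=arm.get_image("scene");hsv=cv2.cvtColor(im,cv2.COLOR_RGB2HSV)
    g=((hsv[...,0]>15)&(hsv[...,0]<30)&(hsv[...,1]>150)).astype(np.uint8)
    g[:265]=0;g[345:]=0;g[:,:315]=0;g[:,430:]=0
    p=cv2.findNonZero(g);(e,ax,an)=cv2.fitEllipse(cv2.convexHull(p))
    print("disc px",np.round(e,1),np.round(ax,1),"z53:",ray("scene",e,53).round(1),"z45:",ray("scene",e,45).round(1),"n",len(p))
    return im
E
python3 -c "
from h import *
goto(517,166,47,1.666)
disc();crop('scene',290,230,140,120,5,'pics/d2.png')"
```

```text
clock: 8.55
position: [521.9, 127.0, 43.6]
ee_rot: [0.478, 0.523, -0.52, -0.477]
contact_force: [-0.0, 5.1, 5.8]
gripper_width: 39.8
clock 8.55 pos [521.9 127.   43.6] F [-0.   5.1  5.8] jaw 39.8
yaw now 1.66 tilt [ 0.003  0.002 -1.   ] q [ 0.54  0.45 -0.44 -0.   -0.68 -0.45]
shift(now axes) [39.2 -3.3  1.4] rot [ 0.003 -0.006  0.002] shift(after turn) [39.2 -3.4  1.1]
disc px [370.6 296.1] [24.1 25.1] z53: [527.9  92.8] z45: [524.2  92.5] n 437
```

View pics/d2.png

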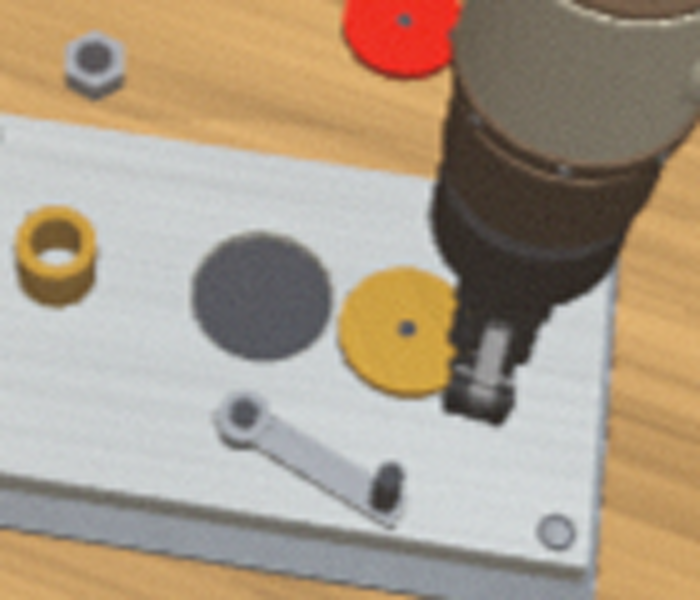

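Disc dot at crop (406,328), recess at (262,297), and both fingertips are cradling the disc while lightly touching the face. I'll lift 1 mm and push on, then measure again.

```bash
python3 -m creep '[{"delta_pos":[-2,-0.8,0],"rot":[0,0,0],"jaw":40},{"delta_pos":[-3,0,-0.1],"rot":[0,0,0],"jaw":40},{"delta_pos":[-3,0,-0.1],"rot":[0,0,0],"jaw":40},{"delta_pos":[-3,0,-0.1],"rot":[0,0,0],"jaw":40},{"delta_pos":[-3,0,-0.1],"rot":[0,0,0],"jaw":40},{"delta_pos":[-3,0,-0.1],"rot":[0,0,0],"jaw":40},{"delta_pos":[-3,0,-0.1],"rot":[0,0,0],"jaw":40},{"delta_pos":[-3,0,-0.1],"rot":[0,0,0],"jaw":40},{"delta_pos":[-3,0,-0.1],"rot":[0,0,0],"jaw":40},{"delta_pos":[-2,0,0],"rot":[0,0,0],"jaw":40}]'
python3 -c "
from h import *
goto(517,166,47,1.666)
for c,b in(('scene',(300,250,120,90)),('top',(230,160,110,82))):crop(c,*b,6,'/tmp/%s.png'%c)
a=cv2.imread('/tmp/scene.png');cv2.imwrite('pics/d3.png',a)
disc()"
```

```text
clock: 9.48
position: [523.8, 97.9, 43.6]
ee_rot: [-0.477, -0.522, 0.522, 0.477]
contact_force: [-0.3, 4.1, 2.4]
gripper_width: 40.0
clock 9.48 pos [523.8  97.9  43.6] F [-0.3  4.1  2.4] jaw 40.0
yaw now 1.66 tilt [-0. -0. -1.] q [ 0.49  0.45 -0.45  0.   -0.68 -0.4 ]
shift(now axes) [68.5 -3.4  0.8] rot [-0.    -0.006 -0.   ] shift(after turn) [68.5 -3.4  0.3]
disc px [356.7 292.1] [23.5 24.9] z53: [530.1  61.9] z45: [526.4  61.4] n 423
```

View pics/d3.png

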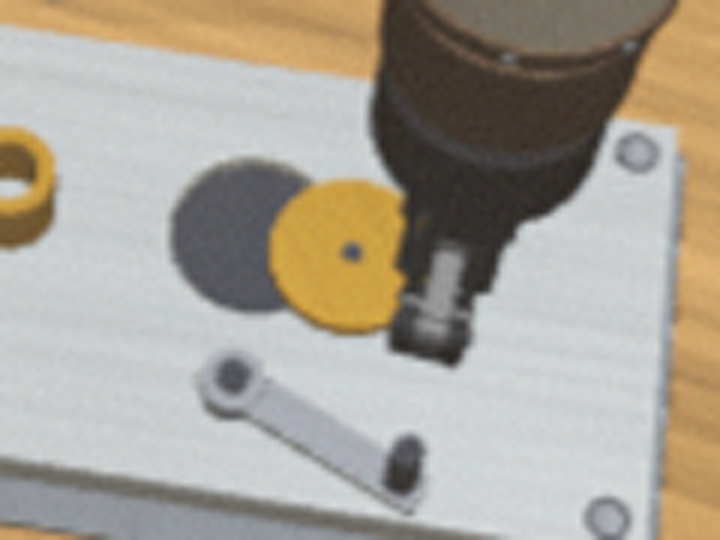

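The dot is at crop (351,252), so the disc already overlaps the recess, centred at about (250,235). I'll compute both centres to subpixel accuracy, recess occlusion included.

```bash
cat >> h.py <<'E'
def dot(box=(325,275,400,310)):
    im=arm.get_image("scene").astype(float);x0,y0,x1,y1=box
    c=im[y0:y1,x0:x1];hsv=cv2.cvtColor(c.astype(np.uint8),cv2.COLOR_RGB2HSV)
    b=((hsv[...,0]>15)&(hsv[...,0]<30)&(hsv[...,1]>150)).astype(np.uint8)
    f=cv2.erode(cv2.morphologyEx(b,cv2.MORPH_CLOSE,np.ones((5,5))),np.ones((5,5)))
    w=np.clip(np.median(c[...,0][f>0])-c[...,0]-25,0,None)*f
    yy,xx=np.mgrid[y0:y1,x0:x1];p=np.array([(w*xx).sum(),(w*yy).sum()])/w.sum()
    print("dot px",p.round(2),"z53",ray("scene",p,53).round(1),"z45",ray("scene",p,45).round(1));return p
E
python3 - <<'E'
from h import *
from scipy.optimize import fsolve
th=np.linspace(0,2*np.pi,180)
def sil(cam,c):
    o=[]
    for z in(37,45):
        p=np.array([proj(cam,[c[0]+31.5*np.cos(t),c[1]+31.5*np.sin(t),z]) for t in th])
        o.append(cv2.fillPoly(np.zeros((1920,2560),np.uint8),[np.round(p*4+1.5).astype(np.int32)],1))
    return o[0]&o[1],o[0]|o[1]
for cam in("scene","top"):
    im=cv2.imread(f"pics/{cam}0.png");g=im.max(2).astype(float)
    x0,y0,x1,y1=(322,270,363,309) if cam=="scene" else (272,191,306,225)
    c=g[y0:y1,x0:x1]; lo=np.percentile(c,10);hi=np.percentile(c,85)
    w=np.clip((hi-c)/(hi-lo),0,1); w[w<.25]=0
    yy,xx=np.mgrid[y0:y1,x0:x1];m=np.array([(w*xx).sum(),(w*yy).sum()])/w.sum()
    C=np.array([529.,28.])
    for _ in range(4):
        v=sil(cam,C)[0];M=cv2.moments(v,True);e=np.array([M["m10"],M["m01"]])/M["m00"]/4-.375
        C+=ray(cam,m,41)-ray(cam,e,41)
    print(cam,m.round(2),"area",w.sum().round(0),"floor pred",v.sum()/16,"both",sil(cam,C)[1].sum()/16,"recess",C.round(1))
dot()
d=proj("scene",[528,60,53]);print(d)
E
```

```text
scene [341.93 289.05] area 559.0 floor pred 550.75 both 640.4375 recess [529.   28.2]Traceback (most recent call last):
  File "<stdin>", line 18, in <module>
  File "<stdin>", line 7, in sil
  File "h.py", line 8, in proj
    c=arm.calibration(cam);K,R,t=[np.array(c[k],float) for k in("intrinsics","R","t")]
ValueError: time passes only in moves, steps and waits
```

Run:
```python
from h import *
dot();goto(523.8,97.9,44,1.66)
```

```text
dot px [357.9  291.44] z53 [527.6  63.7] z45 [523.9  63.2]
clock 9.68 pos [523.8  97.6  43.6] F [ 1.7 -0.7  2.5] jaw 40.1
yaw now 1.66 tilt [-0.    -0.001 -1.   ] q [ 0.49  0.45 -0.45  0.   -0.68 -0.4 ]
shift(now axes) [ 0.3 -0.4 -0. ] rot [-0.    -0.    -0.001] shift(after turn) [ 0.3 -0.4 -0. ]
```

```bash
python3 -m creep '[{"delta_pos":[-3,-0.4,0.2],"rot":[0,0,0],"jaw":40},{"delta_pos":[-3,0,0.2],"rot":[0,0,0],"jaw":40},{"delta_pos":[-3,0,0.2],"rot":[0,0,0],"jaw":40},{"delta_pos":[-3,0,0.2],"rot":[0,0,0],"jaw":40},{"delta_pos":[-3,0,0.2],"rot":[0,0,0],"jaw":40},{"delta_pos":[-3,0,0.2],"rot":[0,0,0],"jaw":40},{"delta_pos":[-3,0,0.2],"rot":[0,0,0],"jaw":40},{"delta_pos":[-3,0,0.2],"rot":[0,0,0],"jaw":40},{"delta_pos":[-3,0,0.2],"rot":[0,0,0],"jaw":40},{"delta_pos":[-2,0,0],"rot":[0,0,0],"jaw":40}]'
python3 - <<'E'
from h import *
dot();disc();goto(523.8,97.9,44,1.66)
E
```

```text
clock: 10.52
position: [524.7, 68.9, 44.1]
ee_rot: [0.477, 0.522, -0.522, -0.477]
contact_force: [-0.4, 1.4, 1.2]
gripper_width: 40.1
dot px [345.44 287.51] z53 [528.7  35.4] z45 [525.   34.7]
disc px [343.6 288.1] [22.3 25.1] z53: [531.5  32.1] z45: [527.8  31.3] n 392
clock 10.62 pos [524.4  68.7  44. ] F [-0.5 -0.   0.6] jaw 40.0
yaw now 1.659 tilt [-0. -0. -1.] q [ 0.44  0.44 -0.46  0.   -0.67 -0.35]
shift(now axes) [29.2 -0.  -1.9] rot [-0.    -0.001 -0.   ] shift(after turn) [29.2  0.  -2. ]
```

```bash
python3 -m creep '[{"delta_pos":[-1,0,0.1],"rot":[0,0,0],"jaw":40},{"delta_pos":[-1,0,0.1],"rot":[0,0,0],"jaw":40},{"delta_pos":[-1,0,0.1],"rot":[0,0,0],"jaw":40},{"delta_pos":[-1,0,0],"rot":[0,0,0],"jaw":40},{"delta_pos":[-1,0,0],"rot":[0,0,0],"jaw":40},{"delta_pos":[-1,0,0],"rot":[0,0,0],"jaw":40},{"delta_pos":[-1,0,0],"rot":[0,0,0],"jaw":40},{"delta_pos":[-0.5,0,0],"rot":[0,0,0],"jaw":40},{"delta_pos":[-0.5,0,0],"rot":[0,0,0],"jaw":40},{"delta_pos":[0,0,0],"rot":[0,0,0],"jaw":40}]'
python3 - <<'E'
from h import *
dot();disc();goto(523.8,97.9,44,1.66);crop('scene',300,250,120,90,6,'pics/d4.png')
E
```

```text
clock: 11.45
position: [524.9, 61.0, 44.0]
ee_rot: [-0.477, -0.522, 0.522, 0.477]
contact_force: [-0.9, 0.4, -0.5]
gripper_width: 39.6
dot px [342.22 288.08] z53 [532.6  29.4] z45 [528.9  28.6]
disc px [340.4 288.6] [21.3 24.2] z53: [535.2  26.1] z45: [531.6  25.3] n 367
clock 11.55 pos [525.   61.1  44. ] F [ 0.5 -0.2  0.7] jaw 39.9
yaw now 1.66 tilt [-0. -0. -1.] q [ 0.42  0.44 -0.46  0.   -0.67 -0.33]
shift(now axes) [36.7  0.  -2.1] rot [-0. -0. -0.] shift(after turn) [36.7  0.  -2.1]
```

View pics/d4.png

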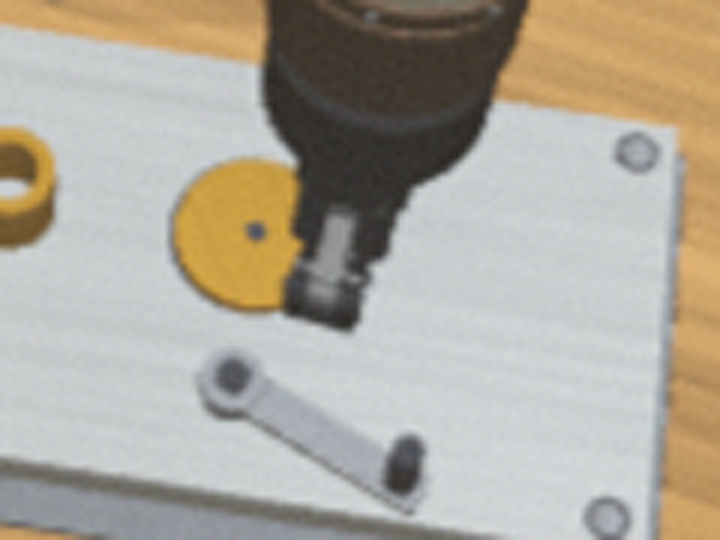

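The disc has dropped: its dot at z45 is at (528.9,28.6), against a recess centre of (529.0,28.2). I'll rise, check that it is flush and locate the pin.

```bash
python3 -m creep '[{"delta_pos":[0,-2,0],"rot":[0,0,0],"jaw":40},{"delta_pos":[1,-6,0],"rot":[0,0,0],"jaw":30},{"delta_pos":[2,-8,0],"rot":[0,0,0],"jaw":20},{"delta_pos":[8,-10,0],"rot":[0,0,0],"jaw":0},{"delta_pos":[12,-15,0],"rot":[0,0,0],"jaw":0},{"delta_pos":[15,-20,0],"rot":[0,0,0],"jaw":0},{"delta_pos":[15,-20,0],"rot":[0,0,0],"jaw":0},{"delta_pos":[15,-20,0],"rot":[0,0,0],"jaw":0},{"delta_pos":[15,-10,0],"rot":[0,0,0],"jaw":0},{"delta_pos":[15,0,0],"rot":[0,0,0],"jaw":0}]'
python3 - <<'E'
from h import *
dot();disc()
im=arm.get_image("scene");hsv=cv2.cvtColor(im,cv2.COLOR_RGB2HSV)
d=((hsv[...,2]<115)&(hsv[...,1]<70)).astype(np.uint8);m=np.zeros_like(d);m[300:345,325:385]=1
n,l,st,ce=cv2.connectedComponentsWithStats(d*m)
for i in range(1,n):
  if st[i,4]>5: print(st[i],ce[i].round(1),ray("scene",ce[i],70).round(1),ray("scene",ce[i],55).round(1))
yaw=.2;pv=np.array([529,28.2])+62*np.array([np.cos(yaw),np.sin(yaw)]);print("pivot",pv)
for t in(1.9,1.95,2,2.05,2.1,2.15):
  a=yaw+np.pi-t;q=pv+68*np.array([np.cos(a),np.sin(a)]);print(t,q.round(1),proj("scene",[*q,55]).round(1),proj("scene",[*q,70]).round(1),proj("scene",[*q,85]).round(1))
crop('scene',300,250,120,90,6,'pics/d5.png')
goto(600,120,100,0)
E
```

```text
clock: 12.43
position: [517.9, 161.1, 159.5]
ee_rot: [0.478, 0.525, -0.519, -0.476]
contact_force: [-0.2, 1.1, -0.7]
gripper_width: 0.1
dot px [342.21 288.1 ] z53 [532.6  29.4] z45 [529.   28.6]
disc px [342.2 289. ] [23.6 25.9] z53: [534.5  30. ] z45: [530.9  29.2] n 472
[336 310   5   5  19] [338.4 312.3] [595.4  42.2] [589.4  40.9]
[335 318   5   2   6] [337.  318.5] [609.4  44.2] [603.7  42.9]
[364 323   6   9  40] [366.8 327.5] [605.4 107.8] [599.6 107.5]
[329 332   5   2   7] [330.6 332.7] [643.2  42.5] [637.9  41.2]
pivot [589.76412783  40.51749851]
1.9 [598.5 108. ] [367.2 327.1] [367.9 324.6] [368.7 321.9]
1.95 [601.9 107.4] [366.4 328.5] [367.2 325.9] [368.  323.3]
2 [605.2 106.7] [365.6 329.8] [366.4 327.2] [367.1 324.6]
2.05 [608.5 105.9] [364.7 331. ] [365.5 328.5] [366.2 325.9]
2.1 [611.7 104.9] [363.8 332.2] [364.5 329.7] [365.2 327.2]
2.15 [614.9 103.7] [362.7 333.4] [363.4 330.9] [364.2 328.3]
clock 12.63 pos [516.  159.4 155.7] F [ 0.1  0.  -0.4] jaw 0.2
yaw now 1.661 tilt [ 0.  0. -1.] q [ 0.6   0.31 -0.31 -0.   -0.95 -0.51]
shift(now axes) [-46.8  55.7 -80.1] rot [0.000e+00 1.661e+00 1.000e-03] shift(after turn) [ 84.   55.7 -39.4]
```

View pics/d5.png

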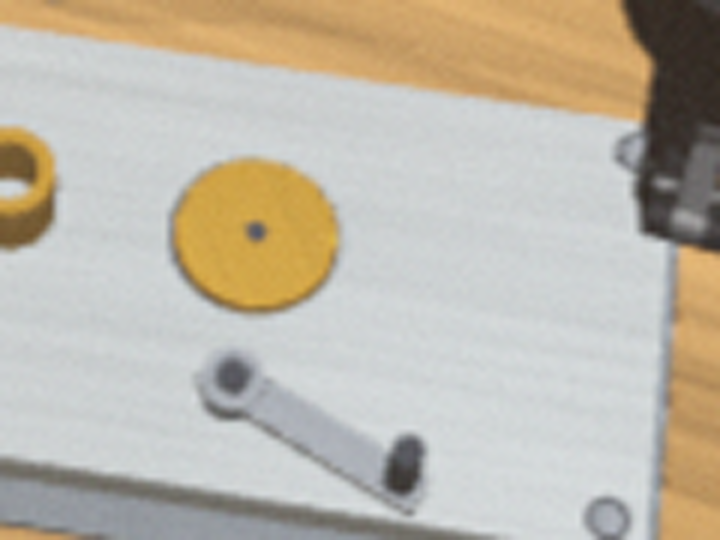

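The disc lies flush: a full ellipse with the dot at (342.2,288.1), unchanged since the drop. The pin is at about (605,107), so the keeper is at about 2.0 rad. I'll turn and go behind the pin with the fingers shut.

```bash
python3 -m creep '[{"delta_pos":[0,0,0],"rot":[0,0.118,0],"jaw":0},{"delta_pos":[0,0,0],"rot":[0,0.118,0],"jaw":0},{"delta_pos":[0,0,0],"rot":[0,0.118,0],"jaw":0},{"delta_pos":[0,0,0],"rot":[0,0.118,0],"jaw":0},{"delta_pos":[0,0,0],"rot":[0,0.118,0],"jaw":0},{"delta_pos":[0,0,0],"rot":[0,0.118,0],"jaw":0},{"delta_pos":[0,0,0],"rot":[0,0.118,0],"jaw":0},{"delta_pos":[0,0,0],"rot":[0,0.118,0],"jaw":0},{"delta_pos":[0,0,0],"rot":[0,0.118,0],"jaw":0},{"delta_pos":[0,0,0],"rot":[0,0.118,0],"jaw":0}]'
python3 -m creep '[{"delta_pos":[0,0,0],"rot":[0,0.118,0],"jaw":0},{"delta_pos":[0,0,0],"rot":[0,0.118,0],"jaw":0},{"delta_pos":[0,0,0],"rot":[0,0.118,0],"jaw":0},{"delta_pos":[0,0,0],"rot":[0,0.118,0],"jaw":0},{"delta_pos":[0,0,0],"rot":[0,0.118,0],"jaw":0},{"delta_pos":[0,0,0],"rot":[0,0.118,0],"jaw":0},{"delta_pos":[30,0,-8],"rot":[0,0,0],"jaw":0},{"delta_pos":[30,0,-8],"rot":[0,0,0],"jaw":0},{"delta_pos":[32,0,-7],"rot":[0,0,0],"jaw":0},{"delta_pos":[31,0,-7],"rot":[0,0,0],"jaw":0}]'
python3 - <<'E'
from h import *
goto(629,102,66,-.23)
E
```

```text
clock: 13.47
position: [516.0, 157.9, 154.8]
ee_rot: [0.688, 0.165, -0.166, -0.687]
contact_force: [0.5, -0.7, 0.5]
gripper_width: -0.1
clock: 14.3
position: [630.2, 100.3, 155.0]
ee_rot: [0.703, -0.081, 0.08, -0.702]
contact_force: [-0.1, 0.1, 0.2]
gripper_width: 0.1
clock 14.3 pos [630.2 100.3 155. ] F [-0.1  0.1  0.2] jaw 0.1
yaw now -0.229 tilt [-0.001 -0.    -1.   ] q [ 0.41  0.47 -0.06  0.   -1.04 -2.21]
shift(now axes) [-1.5 89.   1.4] rot [ 0.001  0.001 -0.001] shift(after turn) [-1.5 89.   1.4]
```

```bash
python3 -m creep '[{"delta_pos":[0,12,0],"rot":[0,0,0],"jaw":0},{"delta_pos":[0,12,0],"rot":[0,0,0],"jaw":0},{"delta_pos":[0,12,0],"rot":[0,0,0],"jaw":0},{"delta_pos":[0,12,0],"rot":[0,0,0],"jaw":0},{"delta_pos":[0,12,0],"rot":[0,0,0],"jaw":0},{"delta_pos":[0,10,0],"rot":[0,0,0],"jaw":0},{"delta_pos":[0,8,0],"rot":[0,0,0],"jaw":0},{"delta_pos":[0,6,0],"rot":[0,0,0],"jaw":0},{"delta_pos":[0,4,0],"rot":[0,0,0],"jaw":0},{"delta_pos":[0,0,0],"rot":[0,0,0],"jaw":0}]'
python3 - <<'E'
from h import *
goto(622,103,67,-.23);crop('scene',300,240,130,110,6,'pics/d6.png')
E
```

```text
clock: 15.13
position: [628.9, 101.7, 66.2]
ee_rot: [0.703, -0.081, 0.08, -0.702]
contact_force: [-0.6, -0.1, 0.0]
gripper_width: -0.1
clock 15.13 pos [628.9 101.7  66.2] F [-0.6 -0.1  0. ] jaw -0.1
yaw now -0.228 tilt [-0.001 -0.    -1.   ] q [ 0.41  0.56 -0.16 -0.   -0.86 -2.21]
shift(now axes) [-7.  -0.8 -0.3] rot [ 0.001  0.002 -0.001] shift(after turn) [-7.  -0.8 -0.3]
```

View pics/d6.png

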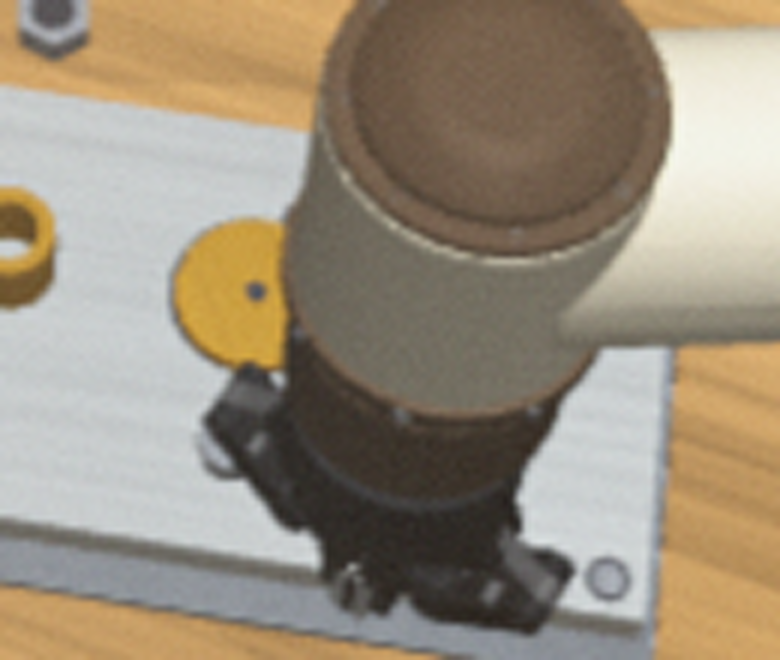

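```bash
python3 -m creep '[{"delta_pos":[-2,0,0],"rot":[0,0,0],"jaw":0},{"delta_pos":[-2,0,0],"rot":[0,0,0],"jaw":0},{"delta_pos":[-2,0,0],"rot":[0,0,0],"jaw":0},{"delta_pos":[-2,0,0],"rot":[0,0,0],"jaw":0},{"delta_pos":[-6.8,0,1.4],"rot":[0,-0.1,0],"jaw":0},{"delta_pos":[-6.8,0,1.4],"rot":[0,-0.1,0],"jaw":0},{"delta_pos":[-6.8,0,1.4],"rot":[0,-0.1,0],"jaw":0},{"delta_pos":[-6.8,0,1.4],"rot":[0,-0.1,0],"jaw":0},{"delta_pos":[-6.8,0,1.4],"rot":[0,-0.1,0],"jaw":0},{"delta_pos":[-6.8,0,1.4],"rot":[0,-0.1,0],"jaw":0}]'
cat >> h.py <<'E'
def keep(pv=(589.3,40.2)):
    s=arm.read_state();M=Ro.from_quat(s["ee_rot"]).as_matrix();yaw=np.arctan2(M[1,0],M[0,0])
    d=(M.T@np.r_[s["position"][:2]-pv,0]);print("clock",s["clock"].round(2),"pos",s["position"].round(1),"F tool",(M.T@s["contact_force"]).round(1),"yaw",yaw.round(3),"-> theta of tool",(1.77-yaw).round(3),"lag",d[0].round(1),"radial",d[2].round(1),"q6",s["joints"][5].round(2))
E
python3 -c "
from h import *
keep()"
```

```text
clock: 16.02
position: [581.3, 111.3, 67.5]
ee_rot: [-0.694, -0.133, 0.132, 0.695]
contact_force: [1.0, -0.2, -0.8]
gripper_width: -0.1Traceback (most recent call last):
  File "<string>", line 3, in <module>
    keep()
    ~~~~^^
  File "h.py", line 40, in keep
    d=(M.T@np.r_[s["position"][:2]-pv,0]);print("clock",s["clock"].round(2),"pos",s["position"].round(1),"F tool",(M.T@s["contact_force"]).round(1),"yaw",yaw.round(3),"-> theta of tool",(1.77-yaw).round(3),"lag",d[0].round(1),"radial",d[2].round(1),"q6",s["joints"][5].round(2))
                                                        ^^^^^^^^^^^^^^^^
AttributeError: 'float' object has no attribute 'round'
```

```bash
sed -i 's/s\["clock"\].round(2)/s["clock"]/' h.py; python3 -c "
from h import *
keep()
crop('scene',300,240,130,110,6,'pics/d7.png')"
```

```text
clock 16.0167 pos [581.3 111.3  67.5] F tool [ 0.9  0.8 -0.5] yaw 0.377 -> theta of tool 1.393 lag 18.8 radial 69.1 q6 -1.66
```

View pics/d7.png

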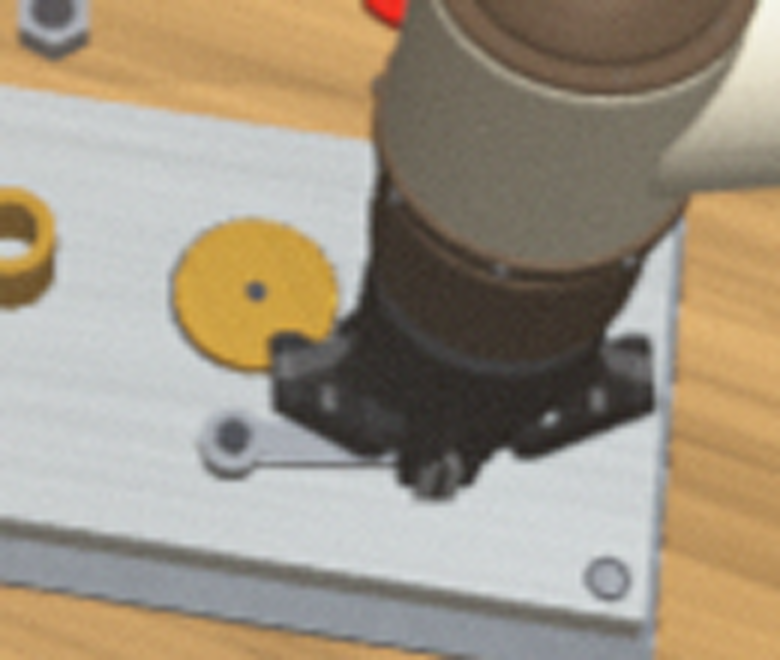

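The arm is turning with the tool (pivot at crop (233,435), bar now level in the picture). I'll continue the arc.

```bash
python3 -m creep '[{"delta_pos":[-6.9,0,1.4],"rot":[0,-0.1,0],"jaw":0},{"delta_pos":[-6.9,0,1.4],"rot":[0,-0.1,0],"jaw":0},{"delta_pos":[-6.9,0,1.4],"rot":[0,-0.1,0],"jaw":0},{"delta_pos":[-6.9,0,1.4],"rot":[0,-0.1,0],"jaw":0},{"delta_pos":[-6.9,0,1.4],"rot":[0,-0.1,0],"jaw":0},{"delta_pos":[-6.9,0,1.4],"rot":[0,-0.1,0],"jaw":0},{"delta_pos":[-6.9,0,1.4],"rot":[0,-0.1,0],"jaw":0},{"delta_pos":[-6.9,0,1.4],"rot":[0,-0.1,0],"jaw":0},{"delta_pos":[-6.9,0,1.4],"rot":[0,-0.1,0],"jaw":0},{"delta_pos":[-6.9,0,1.4],"rot":[0,-0.1,0],"jaw":0}]'
python3 -c "
from h import *
keep()"
```

```text
clock: 16.9
position: [526.7, 72.0, 67.6]
ee_rot: [0.547, 0.449, -0.448, -0.546]
contact_force: [1.2, 1.1, 1.0]
gripper_width: 0.1
clock 16.9 pos [526.7  72.   67.6] F tool [ 1.3 -1.  -1. ] yaw 1.375 -> theta of tool 0.395 lag 19.0 radial 67.6 q6 -0.64
```

```bash
python3 -m creep '[{"delta_pos":[-3.1,0,0.8],"rot":[0,-0.045,0],"jaw":0},{"delta_pos":[-3.1,0,0.8],"rot":[0,-0.045,0],"jaw":0},{"delta_pos":[-3.1,0,0.8],"rot":[0,-0.045,0],"jaw":0},{"delta_pos":[-3.1,0,0.8],"rot":[0,-0.045,0],"jaw":0},{"delta_pos":[-3.1,0,0.8],"rot":[0,-0.045,0],"jaw":0},{"delta_pos":[-3.1,0,0.8],"rot":[0,-0.045,0],"jaw":0},{"delta_pos":[-3.1,0,0.8],"rot":[0,-0.045,0],"jaw":0},{"delta_pos":[-1.5,0,0.4],"rot":[0,-0.045,0],"jaw":0},{"delta_pos":[0,0,0],"rot":[0,0,0],"jaw":0},{"delta_pos":[0,0,0],"rot":[0,0,0],"jaw":0}]'
python3 -c "
from h import *
keep()"
```

```text
clock: 17.73
position: [519.2, 48.9, 67.3]
ee_rot: [0.459, 0.538, -0.538, -0.459]
contact_force: [-0.6, 0.2, 1.1]
gripper_width: 0.0
clock 17.7333 pos [519.2  48.9  67.3] F tool [ 0.3 -1.1  0.6] yaw 1.729 -> theta of tool 0.041 lag 19.7 radial 67.9 q6 -0.25
```

```bash
python3 -m creep '[{"delta_pos":[-0.5,0,0],"rot":[0,0,0],"jaw":0},{"delta_pos":[-0.5,0,0],"rot":[0,0,0],"jaw":0},{"delta_pos":[-0.5,0,0],"rot":[0,0,0],"jaw":0},{"delta_pos":[-0.5,0,0],"rot":[0,0,0],"jaw":0},{"delta_pos":[0,0,0],"rot":[0,0,0],"jaw":0},{"delta_pos":[0,0,0],"rot":[0,0,0],"jaw":0},{"delta_pos":[0,0,0],"rot":[0,0,0],"jaw":0},{"delta_pos":[0,0,0],"rot":[0,0,0],"jaw":0},{"delta_pos":[0,0,0],"rot":[0,0,0],"jaw":0},{"delta_pos":[0,0,0],"rot":[0,0,0],"jaw":0}]'
python3 -c "
from h import *
keep()"
```

```text
clock: 18.57
position: [519.4, 46.9, 67.0]
ee_rot: [-0.458, -0.539, 0.539, 0.458]
contact_force: [-0.0, 1.0, 1.0]
gripper_width: -0.2
clock 18.5667 pos [519.4  46.9  67. ] F tool [ 1.  -1.  -0.1] yaw 1.732 -> theta of tool 0.038 lag 17.9 radial 67.9 q6 -0.24
```

```bash
python3 -m creep '[{"delta_pos":[-0.5,0,0],"rot":[0,0,0],"jaw":0},{"delta_pos":[-0.5,0,0],"rot":[0,0,0],"jaw":0},{"delta_pos":[-0.5,0,0],"rot":[0,0,0],"jaw":0},{"delta_pos":[-0.5,0,0],"rot":[0,0,0],"jaw":0},{"delta_pos":[0,0,0],"rot":[0,0,0],"jaw":0},{"delta_pos":[0,0,0],"rot":[0,0,0],"jaw":0},{"delta_pos":[0,0,0],"rot":[0,0,0],"jaw":0},{"delta_pos":[0,0,0],"rot":[0,0,0],"jaw":0},{"delta_pos":[0,0,0],"rot":[0,0,0],"jaw":0},{"delta_pos":[0,0,0],"rot":[0,0,0],"jaw":0}]'
```

```text
clock: 19.4
position: [519.7, 44.9, 67.0]
ee_rot: [0.458, 0.539, -0.539, -0.458]
contact_force: [0.3, 0.4, -1.0]
gripper_width: -0.1
```

```bash
python3 -m creep '[{"delta_pos":[-0.5,0,0],"rot":[0,0,0],"jaw":0},{"delta_pos":[-0.5,0,0],"rot":[0,0,0],"jaw":0},{"delta_pos":[0,0,0],"rot":[0,0,0],"jaw":0},{"delta_pos":[0,0,0],"rot":[0,0,0],"jaw":0},{"delta_pos":[0,0,0],"rot":[0,0,0],"jaw":0},{"delta_pos":[0,0,0],"rot":[0,0,0],"jaw":0},{"delta_pos":[0,0,0],"rot":[0,0,0],"jaw":0},{"delta_pos":[0,0,0],"rot":[0,0,0],"jaw":0},{"delta_pos":[0,0,0],"rot":[0,0,0],"jaw":0},{"delta_pos":[0,0,0],"rot":[0,0,0],"jaw":0}]'
python3 -c "
from h import *
keep();crop('scene',290,240,130,110,6,'pics/d8.png')"
```

```text
clock: 20.23
position: [519.9, 44.4, 67.0]
ee_rot: [0.458, 0.539, -0.538, -0.458]
contact_force: [-1.3, 5.7, -0.6]
gripper_width: -0.1
clock 20.2333 pos [519.9  44.4  67. ] F tool [5.8 0.6 0.4] yaw 1.732 -> theta of tool 0.038 lag 15.3 radial 67.9 q6 -0.23
```

View pics/d8.png

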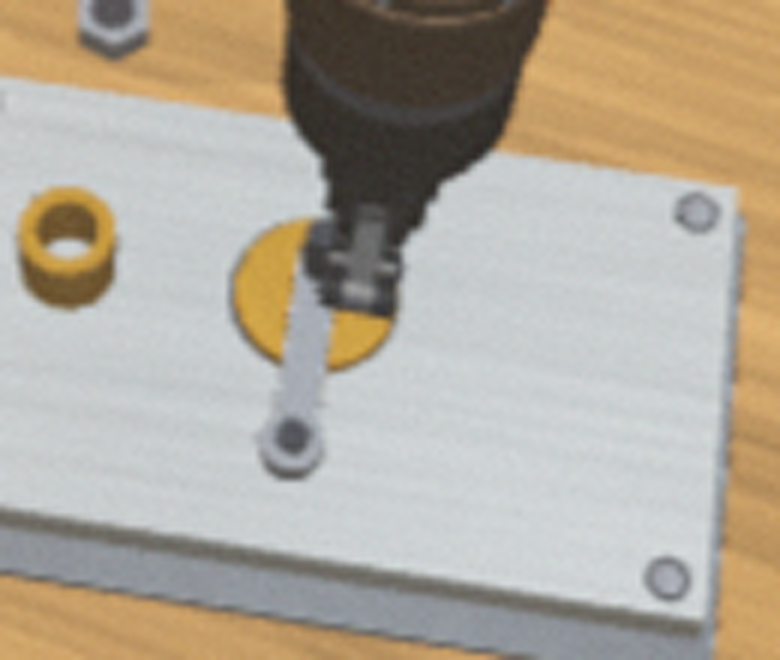

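The arm lies over the disc and the force has risen to 5.8 N with motion stalling, so it is at its stop. One more small nudge to confirm, then back off and rise.

```bash
python3 -m creep '[{"delta_pos":[-0.5,0,0],"rot":[0,0,0],"jaw":0},{"delta_pos":[-0.5,0,0],"rot":[0,0,0],"jaw":0},{"delta_pos":[0,0,0],"rot":[0,0,0],"jaw":0},{"delta_pos":[0,0,0],"rot":[0,0,0],"jaw":0},{"delta_pos":[0,0,0],"rot":[0,0,0],"jaw":0},{"delta_pos":[0,0,0],"rot":[0,0,0],"jaw":0},{"delta_pos":[0,0,0],"rot":[0,0,0],"jaw":0},{"delta_pos":[0,0,0],"rot":[0,0,0],"jaw":0},{"delta_pos":[0,0,0],"rot":[0,0,0],"jaw":0},{"delta_pos":[0,0,0],"rot":[0,0,0],"jaw":0}]'
python3 -m creep '[{"delta_pos":[2,0,0],"rot":[0,0,0],"jaw":0},{"delta_pos":[4,0,0],"rot":[0,0,0],"jaw":0},{"delta_pos":[6,0,0],"rot":[0,0,0],"jaw":0},{"delta_pos":[8,-10,0],"rot":[0,0,0],"jaw":0},{"delta_pos":[15,-15,0],"rot":[0,0,0],"jaw":0},{"delta_pos":[20,-20,0],"rot":[0,0,0],"jaw":0},{"delta_pos":[20,-20,0],"rot":[0,0,0],"jaw":0},{"delta_pos":[20,-20,0],"rot":[0,0,0],"jaw":0},{"delta_pos":[15,-15,0],"rot":[0,0,0],"jaw":0},{"delta_pos":[5,0,0],"rot":[0,0,0],"jaw":0}]'
python3 - <<'E'
from h import *
keep();im=crop('scene',280,240,130,110,6,'pics/d9.png')
t=arm.get_image('top')
a=cv2.imread('pics/scene0.png')[:,:,::-1]
hsv=cv2.cvtColor(im,cv2.COLOR_RGB2HSV)
d=((hsv[...,2]<115)&(hsv[...,1]<70)).astype(np.uint8);m=np.zeros_like(d);m[270:322,325:360]=1
n,l,st,ce=cv2.connectedComponentsWithStats(d*m)
for i in range(1,n):
  if st[i,4]>8: print(st[i],ce[i].round(1),"pin@70",ray("scene",ce[i],70).round(1),"@55",ray("scene",ce[i],55).round(1))
for y in(.18,.2,.22):
  pv=np.array([529,28.2])+62*np.array([np.cos(y),np.sin(y)]);print(y,"stop pin",(pv-68*np.array([np.cos(y),np.sin(y)])).round(1))
E
```

```text
clock: 21.12
position: [519.9, 44.2, 67.0]
ee_rot: [0.458, 0.539, -0.538, -0.458]
contact_force: [-3.3, 8.4, 1.2]
gripper_width: -0.1
clock: 21.95
position: [503.5, 159.5, 171.5]
ee_rot: [0.459, 0.542, -0.536, -0.456]
contact_force: [0.1, 0.3, 0.1]
gripper_width: 0.1
clock 21.95 pos [503.5 159.5 171.5] F tool [ 0.3 -0.1 -0.2] yaw 1.735 -> theta of tool 0.035 lag 131.7 radial 65.2 q6 -0.45
[341 277   5  10  42] [343.1 281.7] pin@70 [525.4  27.7] @55 [518.3  26.1]
[337 310   4   5  17] [338.5 312.4] pin@70 [595.5  42.4] @55 [589.5  41.1]
0.18 stop pin [523.1  27.1]
0.2 stop pin [523.1  27. ]
0.22 stop pin [523.1  26.9]
```

View pics/d9.png

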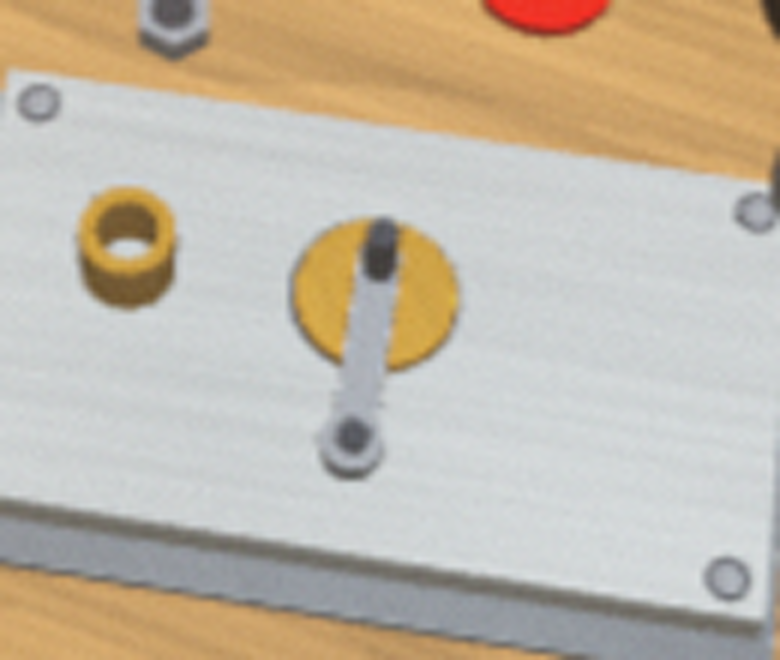

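```bash
python3 -c "
from bench import arm
print(arm.job_done())"
```

```text
the job is handed in; nothing more can be done
None
```

I pushed the brass disc into its recess and swung the keeper over it to its stop, then handed the job in at about 22 s (limit 53 s). The hand-in gives no verdict, so this rests on my own checks.

- **Disc:** I cradled it between the part-open fingertips and pushed it about 83 mm along the face until it dropped. Its centre dot then measured (529.0, 28.6) mm at face height, against (529.0, 28.2) mm for the recess centre. The dot stayed there after I backed away, and the disc looked flush. The keeper arm later passed over it without striking it.
- **Keeper:** I pushed the pin with shut fingers through about 2 rad. At the end, a further 1 mm of commanded push moved the tool only about 0.2 mm, and the force rose from about 6 N to 9 N. In the last picture the pin measured (525.4, 27.7) mm against an expected (523.1, 27.0) mm. That 2 mm difference in x lies along the arm, not its swing, and matches the camera calibration's accuracy. The 0.7 mm in y is about 0.01 rad.
- **Forces and other parts:** No force reading passed about 10 N. The tool came nowhere near the sleeve, and the sleeve and nut look unmoved in the last crop. I took a last top-camera picture but did not view it, so I did not re-check the tools farther away; the arm stayed well clear of them.

One small surprise: with the jaws 40 mm open, the fingertips sat slightly higher than the tool point. They brushed the face at about 6 N early in the push, so I raised them about 1 mm.

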